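Open the test cage and hold its gate wide

ROBOT

A 6-joint arm with a two-finger parallel gripper is mounted at the origin on a cart in front of the work surface, level with it; the furniture and walls round the work are solid. World frame = base frame: x ahead of the robot, y to its left, z up, the work surface at z = 0. Lengths are in m, angles in rad, forces in N, time in s.
With the tool pointing down it reaches from about 0.375 to 0.9 m from the base axis. Payload 3.1 kg.
Tool frame: the origin (TCP) lies between the finger pads; the fingertips stand 8 mm ahead of it and the grasp point (between the pads) lies 11 mm behind it; y points along the fingers, x is the direction in which the jaws open and shut, and the axes are right-handed (so a half turn about y gives the same grasp; the last joint's range is limited). The gripper opens to 87 mm and grips with 3 to 60 N. Pads are 19 mm wide; open, the fingers measure 117 mm over their backs; the gripper's body (75 mm by 190 mm) begins 51 mm behind the grasp point.
Start: joints at [-1.365, 0.527, 1.433, -0, 1.181, -0.178], TCP at [0.235, -0.579, 0.231] pointing down, gripper open.
Joint ranges: [-3.08, 3.08], [-0.75, 2.2], [0.22, 2.44], [-1.43, 4.57], [0, 2.65], [-2.85, 2.85]. Speed limits (rad/s): [2.79, 2.79, 3.14, 3.14, 3.14, 3.14].

INTERFACE

Orientations are given as a unit quaternion [w, x, y, z].
In Python, from plant import status, eyes, arm gives the robot as it stands.
- The arm moves only by the tool move_arm, never from a script. Its argument "increments" is a list of rows, each a list of 6 numbers: the shift along the world's x, y, z in cm, then the turn, a rotation vector about the world's x, y, z in degrees. In form: [[x, y, z, rx, ry, rz], ...]. A call has 1 to 5 rows; each row shifts and turns the commanded pose from where the row before left it; what a row does not reach is not made up. A row lasts 1/12 s, in which the tool goes at most 41.7 mm and 7.16 degrees, less where a joint would pass 70% of its speed; a pose out of reach is approached as far as the arm can. A call with a gripper value outside its range is refused whole. "fingers" is the finger opening in cm, from 0 to 8.7, set as the call begins (left out, the last holds). The fingers move at their own pace and stop on an object; the grip force is fixed at half the most. Time passes only in rows, so rows that do not move let the fingers close. It gives the time, the measured TCP pose, the force and the opening at its end, in the units of the state.
- status.get_obs(): the state, without advancing time (a new reading comes with each control period).
- eyes.camera(name): name is "side" or "top"; returns the picture (420x560x3 uint8, red, green, blue); there is no depth.
- eyes.get_calibration(name): a dict with "fov_y" (degrees; the focal length in pixels is half the picture's height over the tangent of half this angle, whatever the lens; pixels are square), "cx", "cy" (the principal point, pixels), "world_to_cam" (4x4, takes a point from world to camera coordinates). Camera axes: x right, y down, z forward; pixel columns grow to the right and rows downward; lengths in m; the calibration is good to about 2 mm. A picture is of the moment at which its call begins. get_calibration takes no time and is no camera call.
- arm.sign_off(): hands the job in, once; it reports no verdict.
The state is a dict: "t": time; "joint_pos": joint angles; "dq": joint speeds; "joint_efforts": joint torques, N m; "ee_pos": TCP position; "tcp_rot": TCP orientation; "force": force on the tool from outside, world axes, zero at the start; "ft_torque": the same for the moment, N m; "grip_width": finger opening in m.
Only numpy, scipy, OpenCV 4.12 (cv2) and the standard library are available. Lean on these libraries where they do the work, as an engineer would, in place of code of your own. Each camera call takes 0.05 s, during which the arm holds its last target.

TASK

Open the wire test cage so that I can reach the heat sink in it: first squeeze the catch nearer the hinge, its sliding tab right up to its fixed post, then the catch nearer the gate's free end in the same way. Then take the gate by its upright round post, swing it towards you past the stiff detent until it stands wide open, at least 80 degrees, and finish while still holding it there by the post, as it springs back when let go. Leave the heat sink and the screwdriver, tape roll and terminal strip beside the cage where they are.

Things in the scene. Friction and masses are not known exactly. Their poses are not given: they have to be found in the camera images.
- cage: Low wire-mesh cage fixed to the table, 190 wide (y), 112 deep (x), 100 mm tall. Origin on the table under the middle of the gate; x points from the gate into the cage (away from the robot at yaw 0), y along the closed gate to its hinge. Its yaw is that of the whole set-up. Catches on its front header bar rise to 150 mm, nothing higher. The detent sits outside the hinge corner, below 105 mm.
- hinge (a point): Point on the gate's upright hinge line, 116 mm above the table, at cage frame (0, 80) mm.
- gate_joint (a joint): Gate angle in rad, 0 closed, 1.6 the stop. The 160 mm leaf runs from the hinge to -y of the cage and opens to -x (to the robot), clockwise from above. Both catches block it. A spring pulls it shut (1 to 2 N at the post); the detent is a bump at about 0.5 to 0.75 rad that needs 2 to 4 N more. Let go wide open, it springs back to rest on the detent at about 0.95 rad.
- post_grip (a point): Where to grip the gate's handle: a round upright post of 15 mm diameter, when closed 45 mm in front of the gate (to -x of the cage), 140 mm from the hinge along the leaf. The point is on its axis, 116 mm above the table; top 136 mm, free of other parts down to 80 mm. It moves with the gate on a circle of radius 147 mm round the hinge.
- squeeze_a (a point): Catch A, nearer the hinge (50 mm from it): middle of the squeezed pair, 132 mm above the table; fixed. Squeeze along the cage's y, gripper centred here and open 60 mm or more: the fixed post's outer face is 12 mm to -y, the sliding tab's outer face 26 mm to +y when closed, 12 mm when squeezed. Both are 18 mm wide in x, free from 112 to 147 mm above the table.
- squeeze_b (a point): Catch B, nearer the gate's free end (130 mm from the hinge): the same in every measure as catch A.
- catch_a_joint (a joint): Travel of catch A's tab in m: 0 to 0.0015 at the start (closed), 0.014 fully squeezed; it frees the gate from about 0.010. It slides against about 3 N of friction and stays where it is left.
- catch_b_joint (a joint): The same for catch B's tab.
- sink: Finned heat sink, 50 x 60 x 28 mm, loose inside the cage. Leave it.
- screwdriver: Small screwdriver, 144 mm long, loose beside the cage at the free end. Leave it.
- tape: Roll of tape, 58 mm across, 19 mm high, loose beside the cage. Leave it.
- strip: Terminal strip, 20 x 110 x 16 mm, loose beside the cage by the hinge. Leave it.
- gate: The gate with its handle post: aluminium frame, wire mesh, 12 to 80 mm above the table. Origin on the hinge line at table height; axes as the cage's when closed.
- catch_a: Sliding tab of catch A: dark steel, 18 x 10 mm, on the hinge side of its aluminium post (18 x 12 mm), with a tongue that reaches over a lug on the gate. Origin below the tab at table height.
- catch_b: Sliding tab of catch B, as catch A's.
- post_a: Fixed aluminium post of catch A, 18 x 12 mm, screwed to the cage's header, top 147 mm above the table. Origin below it at table height.
- post_b: Fixed aluminium post of catch B, 18 x 12 mm, screwed to the cage's header, top 147 mm above the table. Origin below it at table height.

How it is judged:
On the way, in this order (a step that is already met when the one before it is completed fails the run):
1. catch A, nearer the hinge, is squeezed between tab and post while catch B is still closed (value of joint catch_a_joint above 0.011 m and value of joint catch_b_joint below 0.005 m and value of joint gate_joint below 0.12 rad and contact force between the fingers and catch_a above 0.5 N and contact force between the fingers and post_a above 0.5 N), for 0.2 s.
2. catch B is then squeezed between tab and post, the gate still closed (value of joint catch_a_joint above 0.01 m and value of joint catch_b_joint above 0.011 m and value of joint gate_joint below 0.12 rad and contact force between the fingers and catch_b above 0.5 N and contact force between the fingers and post_b above 0.5 N), for 0.2 s.
At the end, for the whole second after the job is handed in: The gate stands still at 1.3 rad (75 degrees) or more, past its detent, held there by the fingers on its post (over 0.5 N), and both catches are still released (8 mm or more) (value of joint gate_joint above 1.3 rad and velocity of joint gate_joint between -0.1 and 0.1 rad/s and contact force between the fingers and gate above 0.5 N and value of joint each of catch_a_joint, catch_b_joint above 0.008 m); the arm keeps its last pose, push and grip.
It fails at once if a thing in or beside the cage is moved by more than 20 mm (distance of any of sink, screwdriver, tape, strip from where it was at the start of the episode above 0.02 m).
It also fails if it takes over 58 s, if anything falls off the work surface, if the arm or the gripper's body presses on something with over 40 N, if the wrist force passes 120 N, or if a joint passes its speed limit or range.

## Working session

There is one attempt and no reset: what is moved stays moved. The work goes in short steps, Python scripts to look and compute and a tool call to move; the robot and the scene stay as the last step left them, time stands still between calls to the robot, and variables do not carry over. Pictures are saved under pics/ and viewed, and the job is handed in when it is done.

Besides the shell and the picture viewer there is one more tool, called by a JSON object that holds its "fn" and its "kwargs". move_arm: Moves the arm, as the interface text tells. Its arguments: {"type":"object","properties":{"increments":{"type":"array"},"fingers":{"type":"number"}},"required":["increments"]}

```bash
mkdir -p pics; ls
python3 - <<'E'
from plant import status, eyes, arm
import cv2, numpy as np
o=status.get_obs(); print(o)
for n in("side","top"):
    im=eyes.camera(n); cv2.imwrite(f"pics/{n}0.png",im[:,:,::-1]); print(n,eyes.get_calibration(n))
E
```

```text
pics
{'t': 0.0, 'joint_pos': array([-1.36447932e+00,  5.28470321e-01,  1.43388257e+00, -1.80146089e-05,
        1.18140087e+00, -1.78544581e-01]), 'dq': array([-0.00164493,  0.00067891,  0.00080111,  0.00133808,  0.00126728,
       -0.00158106]), 'joint_efforts': array([-4.20267752e-04, -4.40047002e+01, -1.76592278e+01,  6.33082073e-02,
        5.82564413e-02, -1.65262727e-04]), 'ee_pos': array([ 0.23449364, -0.57857822,  0.22957534]), 'tcp_rot': array([ 0.58692334, -0.58586633,  0.39569803, -0.39459436]), 'force': array([0.21213837, 0.30598541, 0.51616631]), 'ft_torque': array([-0.01655419, -0.02166734,  0.0410611 ]), 'grip_width': 0.08688410510125648}
side {'fov_y': 42.756930603016, 'cx': 281.5483115838747, 'cy': 215.64359940814768, 'world_to_cam': array([[ 0.99507549, -0.09830554,  0.01268   , -0.63153258],
       [-0.03518212, -0.46989132, -0.88202288,  0.10564335],
       [ 0.09266596,  0.87723325, -0.47103593,  1.10467752],
       [ 0.        ,  0.        ,  0.        ,  1.        ]])}
top {'fov_y': 48.2905970453171, 'cx': 277.6464707148821, 'cy': 202.27125804856493, 'world_to_cam': array([[ 0.01044479, -0.99993545,  0.00447272, -0.04960584],
       [-0.99810892, -0.01069648, -0.06053245,  0.63989369],
       [ 0.06057638, -0.00383201, -0.99815621,  0.94496639],
       [ 0.        ,  0.        ,  0.        ,  1.        ]])}
```

View pics/side0.png

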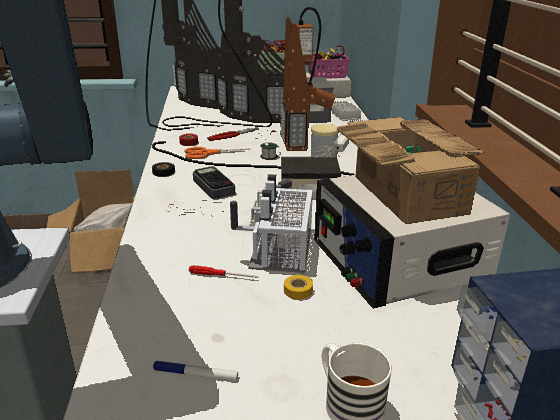

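View pics/top0.png

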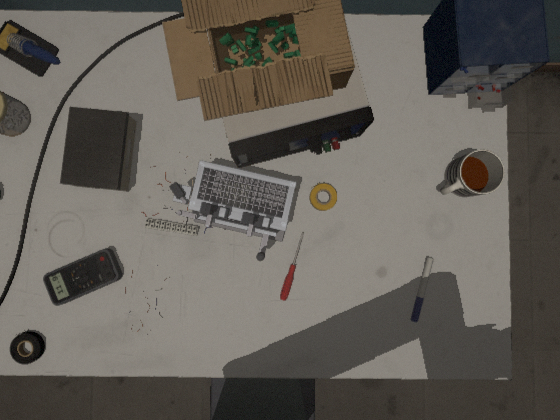

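Run:
```python
import cv2
a=cv2.imread("pics/top0.png")[145:275,140:310]; cv2.imwrite("pics/topc.png",cv2.resize(a,None,fx=4.5,fy=4.5,interpolation=cv2.INTER_CUBIC))
a=cv2.imread("pics/side0.png")[165:285,210:330]; cv2.imwrite("pics/sidec.png",cv2.resize(a,None,fx=5,fy=5,interpolation=cv2.INTER_CUBIC))
```

```text
(no output)
```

View pics/topc.png

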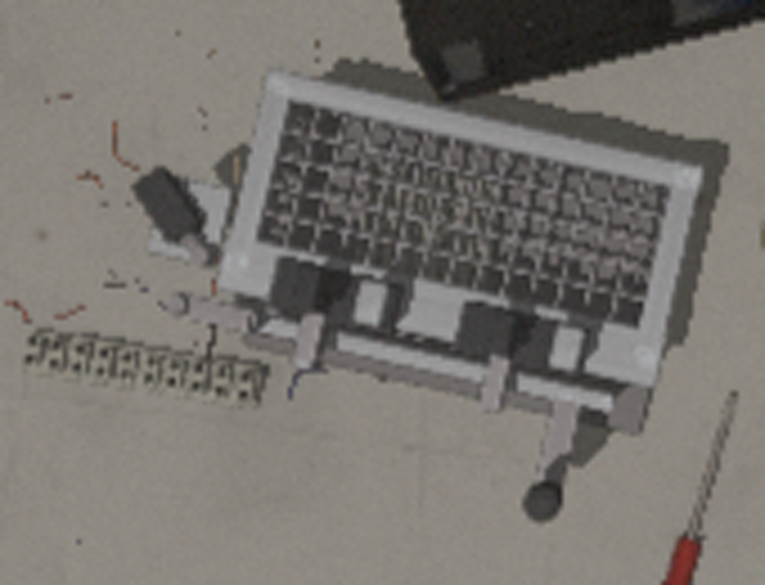

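View pics/sidec.png

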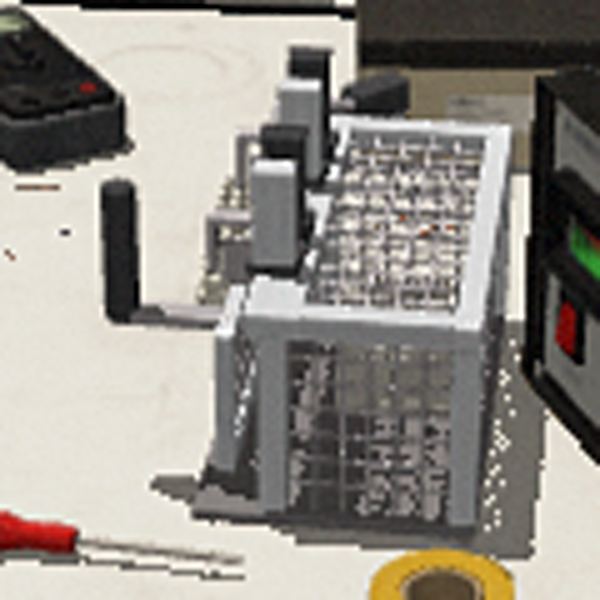

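```bash
cat > h.py <<'E'
import numpy as np
from plant import status, eyes, arm
K={n:eyes.get_calibration(n) for n in("side","top")}
def proj(n,P):
    c=K[n];P=np.atleast_2d(P);f=210/np.tan(np.radians(c['fov_y']/2))
    q=P@c['world_to_cam'][:3,:3].T+c['world_to_cam'][:3,3]
    return np.c_[c['cx']+f*q[:,0]/q[:,2],c['cy']+f*q[:,1]/q[:,2]]
def ray_z(n,uv,z):
    c=K[n];f=210/np.tan(np.radians(c['fov_y']/2));R=c['world_to_cam'][:3,:3];t=c['world_to_cam'][:3,3]
    d=R.T@np.array([(uv[0]-c['cx'])/f,(uv[1]-c['cy'])/f,1]);o=-R.T@t
    return o+d*(z-o[2])/d[2]
E
cat > fit.py <<'E'
from h import *
from scipy.optimize import least_squares
def T(p):return ((p[0]+.5)/4.5-.5+140,(p[1]+.5)/4.5-.5+145)
def S(p):return ((p[0]+.5)/5-.5+210,(p[1]+.5)/5-.5+165)
# name: cage pt fn(c=catch x, b=back x)
obs=[("top",T((543,499)),lambda c,b:(-.045,-.06,.136)),
("top",T((371,302)),lambda c,b:(c,.024,.147)),
("top",T((567,348)),lambda c,b:(c,-.056,.147)),
("top",T((268,74)),lambda c,b:(b,.095,.1)),
("top",T((700,168)),lambda c,b:(b,-.095,.1)),
("side",S((117,186)),lambda c,b:(-.045,-.06,.136)),
("side",S((275,170)),lambda c,b:(c,-.056,.147)),
("side",S((302,88)),lambda c,b:(c,.024,.147)),
("side",S((515,125)),lambda c,b:(b,.095,.1)),
("side",S((487,326)),lambda c,b:(b,-.095,.1))]
def W(p,q):
    c,s=np.cos(p[2]),np.sin(p[2]);return np.array([p[0]+c*q[0]-s*q[1],p[1]+s*q[0]+c*q[1],q[2]])
def res(p,raw=False):
    r=[proj(n,W(p,fn(p[3],p[4])))[0]-uv for n,uv,fn in obs]
    return np.array(r) if raw else np.ravel(r)
for n,uv,fn in obs[:5]: print(ray_z(n,uv,fn(0,0)[2]))
s=least_squares(res,[.6,-.05,-.2,.01,.11],loss='soft_l1'); p=s.x
print(p.round(4),np.degrees(p[2]));print(res(p,True).round(2))
for k,q in dict(A=(p[3],.03,.132),B=(p[3],-.05,.132),hinge=(0,.08,.116),post=(-.045,-.06,.116)).items(): print(k,W(p,q).round(4))
E
python3 fit.py
```

```text
[ 0.53715893 -0.01217747  0.136     ]
[0.61470186 0.05659203 0.147     ]
[ 0.59730776 -0.02127183  0.147     ]
[0.71215808 0.10702868 0.1       ]
[ 0.67437704 -0.07526608  0.1       ]
[ 0.5919  0.0371 -0.2065  0.0174  0.1046] -11.83293442614246
[[ 0.1   0.9 ]
 [-0.26  0.45]
 [-0.01 -0.1 ]
 [-0.85 -0.84]
 [ 1.08 -0.21]
 [ 1.    0.25]
 [ 0.42 -0.49]
 [ 0.08 -0.56]
 [-0.56  0.2 ]
 [-0.57  1.15]]
A [0.6151 0.0629 0.132 ]
B [ 0.5987 -0.0154  0.132 ]
hinge [0.6083 0.1154 0.116 ]
post [ 0.5356 -0.0124  0.116 ]
```

```bash
cat >> fit.py <<'E'
print("--")
for uv,z in[((232,142),.14),((236,163),.14),((372,118),.14),((205,116),.2),((168,97),.2)]: print(uv,ray_z("top",uv,z))
def C(w): 
    d=w[:2]-p[:2];c,s=np.cos(p[2]),np.sin(p[2]);return (c*d[0]+s*d[1],-s*d[0]+c*d[1])
for q in[(265,372),(258,405),(25,365),(35,330)]: print("strip",np.round(C(ray_z("top",T(q),.016)),4))
from scipy.spatial.transform import Rotation as R
o=status.get_obs();q=o['tcp_rot'];r=R.from_quat([q[1],q[2],q[3],q[0]]);M=r.as_matrix();print(M.round(3))
jaw=np.arctan2(M[1,0],M[0,0]);print("jaw deg",np.degrees(jaw),"target",90+np.degrees(p[2]))
for th in range(0,95,10):
    t=-np.radians(th);v=np.array([-.045,-.14]);x=np.cos(t)*v[0]-np.sin(t)*v[1];y=np.sin(t)*v[0]+np.cos(t)*v[1]+.08
    print(th,W(p,(x,y,0))[:2].round(4))
E
python3 fit.py|sed -n '/--/,$p'
```

```text
--
(232, 142) [0.74173445 0.04159226 0.14      ]
(236, 163) [0.7034514  0.03373072 0.14      ]
(372, 118) [ 0.78877775 -0.21272216  0.14      ]
(205, 116) [0.7742093  0.08218557 0.2       ]
(168, 97) [0.80609074 0.1454645  0.2       ]
strip [-0.0214  0.0797]
strip [-0.0368  0.0794]
strip [-0.0419  0.1875]
strip [-0.0253  0.1867]
[[ 0.375 -0.     0.927]
 [-0.927  0.002  0.375]
 [-0.002 -1.     0.   ]]
jaw deg -67.95493787074636 target 78.16706557385754
0 [ 0.5356 -0.0124]
10 [0.5145 0.0022]
20 [0.4962 0.0202]
30 [0.4814 0.0411]
40 [0.4704 0.0643]
50 [0.4636 0.089 ]
60 [0.4613 0.1145]
70 [0.4633 0.1401]
80 [0.4698 0.1649]
90 [0.4805 0.1882]
```

{"fn": "move_arm", "kwargs": {"increments": [[1.9,3.2,0,0,0,-1.7],[1.9,3.2,0,0,0,-1.7],[1.9,3.2,0,0,0,-1.7],[1.9,3.2,0,0,0,-1.7],[1.9,3.2,0,0,0,-1.7]], "fingers": 6.4}}

```text
t: 0.52
ee_pos: [0.3299, -0.4174, 0.2301]
tcp_rot: [0.555, -0.555, 0.438, -0.438]
force: [0.2, 0.2, 0.1]
grip_width: 0.0658
```

{"fn": "move_arm", "kwargs": {"increments": [[1.9,3.2,0,0,0,-1.7],[1.9,3.2,0,0,0,-1.7],[1.9,3.2,0,0,0,-1.7],[1.9,3.2,0,0,0,-1.7],[1.9,3.2,0,0,0,-1.7]]}}

```text
t: 0.93
ee_pos: [0.425, -0.2574, 0.2303]
tcp_rot: [0.521, -0.521, 0.478, -0.478]
force: [0.5, 0.3, 0.1]
grip_width: 0.064
```

{"fn": "move_arm", "kwargs": {"increments": [[1.9,3.2,0,0,0,-1.7],[1.9,3.2,0,0,0,-1.7],[1.9,3.2,0,0,0,-1.7],[1.9,3.2,0,0,0,-1.7],[1.9,3.2,0,0,0,-1.7]]}}

```text
t: 1.35
ee_pos: [0.52, -0.0974, 0.2303]
tcp_rot: [0.484, -0.484, 0.515, -0.515]
force: [1.2, 0.2, 0.6]
grip_width: 0.0637
```

{"fn": "move_arm", "kwargs": {"increments": [[1.9,3.2,0,0,0,-1.7],[1.9,3.2,0,0,0,-1.7],[1.9,3.2,0,0,0,-1.7],[1.9,3.2,0,0,0,-1.7],[1.9,3.2,0,0,0,-1.7]]}}

```text
t: 1.77
ee_pos: [0.6149, 0.0626, 0.2301]
tcp_rot: [0.445, -0.445, 0.55, -0.549]
force: [0.3, 0.5, -1.0]
grip_width: 0.0642
```

{"fn": "move_arm", "kwargs": {"increments": [[0,0,0,0,0,0],[0,0,0,0,0,0]]}}

```text
t: 1.93
ee_pos: [0.6148, 0.0627, 0.2298]
tcp_rot: [0.446, -0.447, 0.549, -0.548]
force: [-0.7, 0.1, -0.0]
grip_width: 0.064
```

{"fn": "move_arm", "kwargs": {"increments": [[0,0,-2,0,0,0],[0,0,-2,0,0,0],[0,0,-2,0,0,0],[0,0,-0.8,0,0,0],[0,0,0,0,0,0]]}}

```text
t: 2.35
ee_pos: [0.6122, 0.0596, 0.1601]
tcp_rot: [0.443, -0.447, 0.551, -0.548]
force: [-1.1, 0.2, -0.1]
grip_width: 0.0641
```

```bash
cat > snap.py <<'E'
import cv2,sys
from h import *
k=sys.argv[1]; o=status.get_obs(); print(o['t'],o['ee_pos'].round(4),o['joint_pos'].round(2),o['force'].round(1),o['grip_width'])
a=eyes.camera("top")[:,:,::-1][145:275,140:310];b=eyes.camera("side")[:,:,::-1][145:285,190:330]
a=cv2.resize(a,(523,400),interpolation=cv2.INTER_CUBIC);cv2.imwrite(f"pics/t{k}.png",a)
cv2.imwrite(f"pics/s{k}.png",cv2.resize(b,(600,600),interpolation=cv2.INTER_CUBIC))
E
python3 snap.py 1
```

```text
2.35 [0.6122 0.0596 0.1601] [-0.08  0.6   1.52 -0.    1.03  1.7 ] [-1.1  0.2 -0.1] 0.06407969465084766
```

View pics/s1.png

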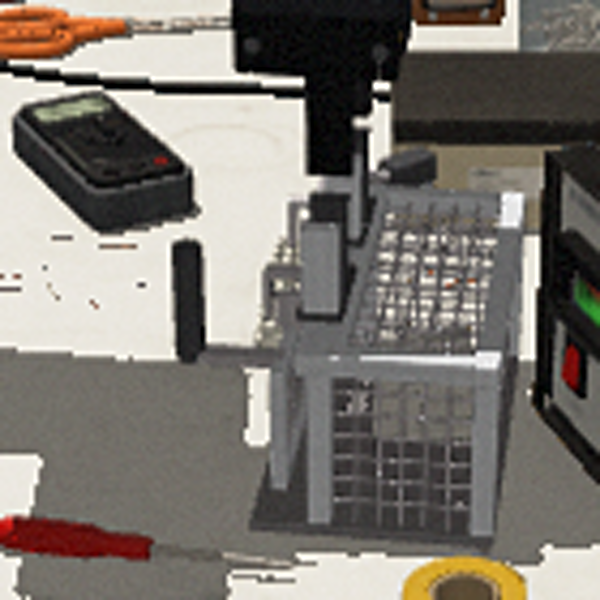

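View pics/t1.png

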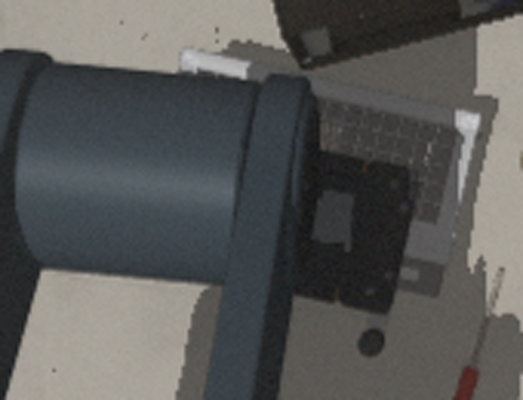

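{"fn": "move_arm", "kwargs": {"increments": [[0,0,0,0,0,0],[0,0,0,0,0,0]]}}

```text
t: 2.62
ee_pos: [0.6155, 0.0604, 0.164]
tcp_rot: [-0.446, 0.444, -0.549, 0.55]
force: [0.2, -1.4, 0.2]
grip_width: 0.0641
```

```bash
python3 -c "
from h import *
print(status.get_obs()['ee_pos'],status.get_obs()['joint_pos'],status.get_obs()['tcp_rot'])"
```

```text
[0.61552612 0.06037651 0.16396968] [-8.26490040e-02  5.96498347e-01  1.51420685e+00 -5.83410613e-05
  1.02818657e+00  1.69711987e+00] [-0.44581044  0.44445528 -0.54874099  0.55008716]
```

{"fn": "move_arm", "kwargs": {"increments": [[0,0.2,-1.0,0,0,0],[0,0,-1.0,0,0,0],[0,0,-1.0,0,0,0],[0,0,-0.8,0,0,0],[0,0,0,0,0,0]]}}

```text
t: 3.03
ee_pos: [0.6128, 0.0629, 0.1218]
tcp_rot: [0.444, -0.447, 0.551, -0.548]
force: [0.7, -0.7, 0.3]
grip_width: 0.0641
```

```bash
python3 snap.py 2
```

```text
3.0333 [0.6128 0.0629 0.1218] [-0.08  0.65  1.54 -0.    0.95  1.7 ] [ 0.7 -0.7  0.3] 0.06407348310373516
```

View pics/s2.png

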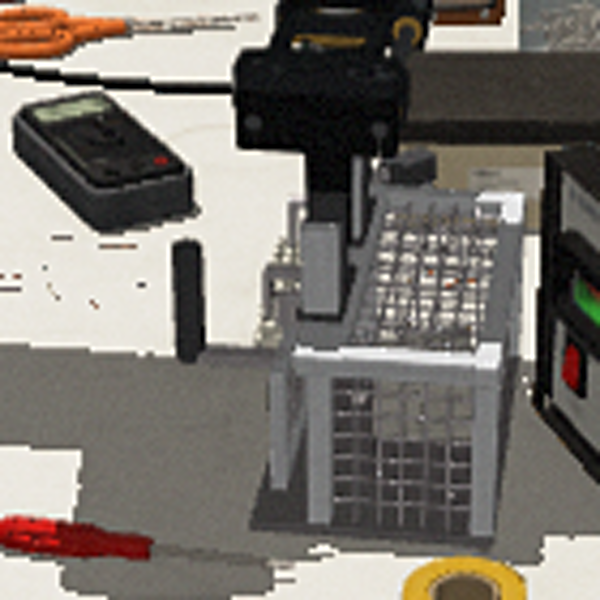

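The side picture shows the near finger (about 305-350, 200) between catch B and post A, which shows at about (358, 195). There is no contact force, so I'm closing now.

{"fn": "move_arm", "kwargs": {"increments": [[0,0,0,0,0,0],[0,0,0,0,0,0],[0,0,0,0,0,0],[0,0,0,0,0,0],[0,0,0,0,0,0]], "fingers": 1.5}}

```text
t: 3.55
ee_pos: [0.6152, 0.0636, 0.125]
tcp_rot: [0.446, -0.444, 0.55, -0.549]
force: [0.7, 2.8, 0.2]
grip_width: 0.0385
```

{"fn": "move_arm", "kwargs": {"increments": [[0,0,0,0,0,0],[0,0,0,0,0,0],[0,0,0,0,0,0],[0,0,0,0,0,0],[0,0,0,0,0,0]]}}

```text
t: 3.97
ee_pos: [0.6149, 0.0623, 0.125]
tcp_rot: [-0.445, 0.445, -0.549, 0.55]
force: [-0.4, 0.0, 3.3]
grip_width: 0.0224
```

{"fn": "move_arm", "kwargs": {"increments": [[0,0,0,0,0,0],[0,0,0,0,0,0],[0,0,0,0,0,0],[0,0,0,0,0,0]]}}

```text
t: 4.3
ee_pos: [0.6149, 0.0623, 0.125]
tcp_rot: [-0.445, 0.445, -0.549, 0.55]
force: [-0.9, -0.4, 5.8]
grip_width: 0.0223
```

```bash
python3 snap.py 3
```

```text
4.3 [0.6149 0.0623 0.125 ] [-0.08  0.65  1.54 -0.    0.95  1.7 ] [-0.9 -0.4  5.8] 0.02231784894436171
```

View pics/s3.png

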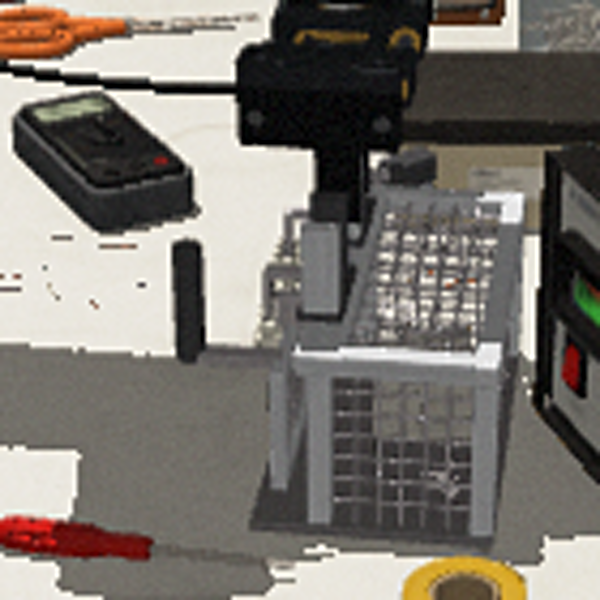

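{"fn": "move_arm", "kwargs": {"increments": [[0,0,0,0,0,0],[0,0,0,0,0,0],[0,0,0,0,0,0],[0,0,0,0,0,0],[0,0,0,0,0,0]], "fingers": 6.4}}

```text
t: 4.82
ee_pos: [0.6142, 0.0626, 0.124]
tcp_rot: [0.445, -0.446, 0.549, -0.549]
force: [1.0, -0.2, 0.7]
grip_width: 0.0477
```

{"fn": "move_arm", "kwargs": {"increments": [[0,0,0,0,0,0],[0,0,1.0,0,0,0],[0,0,2.0,0,0,0],[0,0,2.0,0,0,0],[0,0,0,0,0,0]]}}

```text
t: 5.23
ee_pos: [0.6176, 0.0626, 0.1791]
tcp_rot: [-0.448, 0.443, -0.547, 0.551]
force: [1.0, 0.3, 0.7]
grip_width: 0.0635
```

{"fn": "move_arm", "kwargs": {"increments": [[-0.4,-2.0,0,0,0,0],[-0.4,-2.0,0,0,0,0],[-0.4,-2.0,0,0,0,0],[-0.4,-1.8,0,0,0,0],[0,0,0,0,0,0]]}}

```text
t: 5.65
ee_pos: [0.598, -0.0183, 0.1744]
tcp_rot: [-0.444, 0.445, -0.55, 0.55]
force: [0.1, -0.5, -0.5]
grip_width: 0.0644
```

```bash
python3 snap.py 4
```

```text
5.65 [ 0.598  -0.0183  0.1744] [-0.22  0.56  1.56 -0.    1.03  1.57] [ 0.1 -0.5 -0.5] 0.06441060907140578
```

View pics/s4.png

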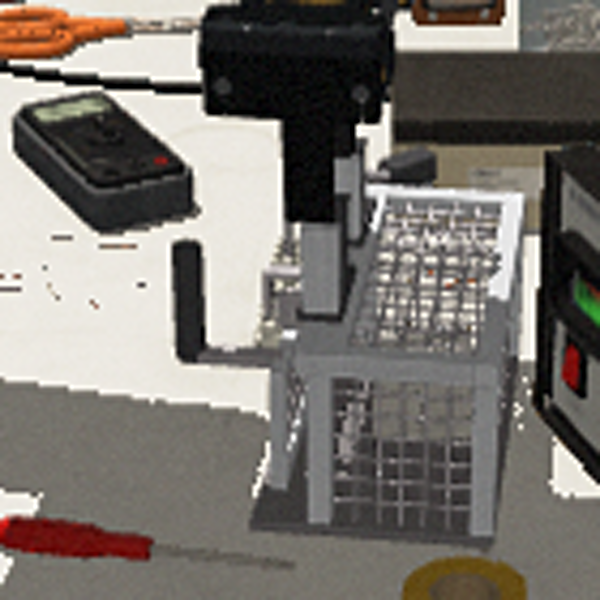

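View pics/t4.png

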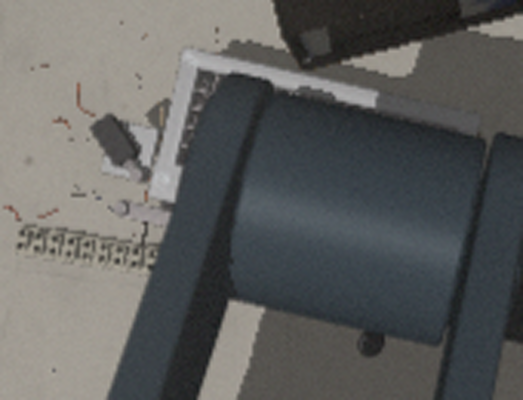

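{"fn": "move_arm", "kwargs": {"increments": [[0,0,-1.0,0,0,0],[0,0,0,0,0,0],[0,0,0,0,0,0]]}}

```text
t: 6.0
ee_pos: [0.5979, -0.0142, 0.1634]
tcp_rot: [0.445, -0.446, 0.55, -0.548]
force: [-0.3, 1.0, -0.1]
grip_width: 0.0639
```

{"fn": "move_arm", "kwargs": {"increments": [[0,0,0,0,0,0]]}}

```text
t: 6.08
ee_pos: [0.5985, -0.0144, 0.1641]
tcp_rot: [0.445, -0.446, 0.549, -0.549]
force: [0.8, -0.4, -0.5]
grip_width: 0.0643
```

Position agrees with B, so I'm going down and squeezing.

{"fn": "move_arm", "kwargs": {"increments": [[0,0,-1.0,0,0,0],[0,0,-1.0,0,0,0],[0,0,-1.0,0,0,0],[0,0,-1.0,0,0,0],[0,0,0,0,0,0]]}}

```text
t: 6.5
ee_pos: [0.5967, -0.0149, 0.1216]
tcp_rot: [0.444, -0.446, 0.551, -0.548]
force: [-0.4, -0.2, -0.3]
grip_width: 0.0639
```

{"fn": "move_arm", "kwargs": {"increments": [[0,0,0,0,0,0],[0,0,0,0,0,0],[0,0,0,0,0,0],[0,0,0,0,0,0],[0,0,0,0,0,0]], "fingers": 1.5}}

```text
t: 6.92
ee_pos: [0.5992, -0.0145, 0.1249]
tcp_rot: [-0.446, 0.444, -0.549, 0.549]
force: [1.6, 3.3, -1.7]
grip_width: 0.0383
```

{"fn": "move_arm", "kwargs": {"increments": [[0,0,0,0,0,0],[0,0,0,0,0,0],[0,0,0,0,0,0],[0,0,0,0,0,0],[0,0,0,0,0,0]]}}

```text
t: 7.33
ee_pos: [0.5988, -0.016, 0.1249]
tcp_rot: [-0.445, 0.445, -0.549, 0.55]
force: [-0.8, -1.6, 1.5]
grip_width: 0.0227
```

{"fn": "move_arm", "kwargs": {"increments": [[0,0,0,0,0,0],[0,0,0,0,0,0],[0,0,0,0,0,0],[0,0,0,0,0,0],[0,0,0,0,0,0]]}}

```text
t: 7.75
ee_pos: [0.5988, -0.016, 0.1249]
tcp_rot: [-0.445, 0.445, -0.549, 0.55]
force: [-0.7, -4.3, 2.9]
grip_width: 0.0224
```

```bash
python3 snap.py 5
```

```text
7.75 [ 0.5988 -0.016   0.1249] [-0.21  0.63  1.59 -0.    0.92  1.57] [-0.7 -4.3  2.9] 0.022391321295641
```

View pics/s5.png

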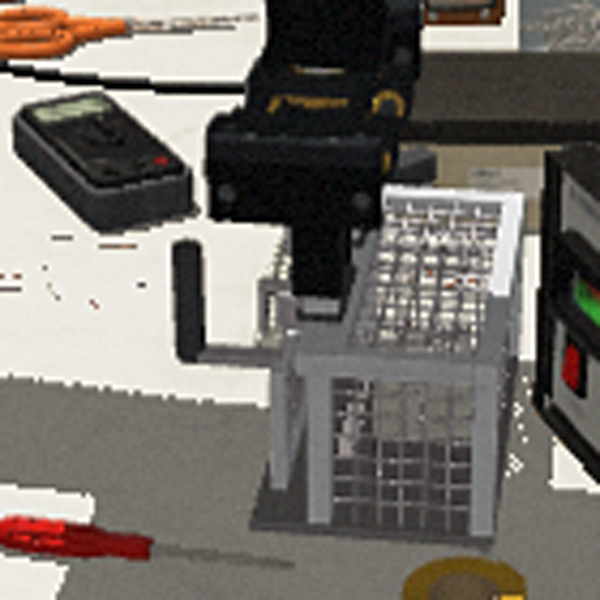

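{"fn": "move_arm", "kwargs": {"increments": [[0,0,0,0,0,0],[0,0,0,0,0,0],[0,0,0,0,0,0],[0,0,0,0,0,0],[0,0,0,0,0,0]], "fingers": 6.0}}

```text
t: 8.27
ee_pos: [0.5982, -0.0147, 0.1241]
tcp_rot: [0.445, -0.446, 0.55, -0.549]
force: [0.9, 0.1, -1.0]
grip_width: 0.048
```

{"fn": "move_arm", "kwargs": {"increments": [[0,0,0,0,0,0],[0,0,1.0,0,0,0],[0,0,2.0,0,0,0],[0,0,2.0,0,0,0],[0,0,0,0,0,0]]}}

```text
t: 8.68
ee_pos: [0.6015, -0.0157, 0.179]
tcp_rot: [-0.447, 0.443, -0.547, 0.552]
force: [1.0, -0.0, 1.1]
grip_width: 0.0597
```

{"fn": "move_arm", "kwargs": {"increments": [[-2.1,0.1,0,0,0,0],[-2.1,0.1,0,0,0,0],[-2.1,0.1,0,0,0,0],[0,0,0,0,0,0],[0,0,0,0,0,0]]}}

```text
t: 9.1
ee_pos: [0.5348, -0.0121, 0.1746]
tcp_rot: [0.445, -0.445, 0.55, -0.549]
force: [1.0, 0.7, -0.5]
grip_width: 0.0602
```

```bash
python3 snap.py 6
```

```text
9.1 [ 0.5348 -0.0121  0.1746] [-0.23  0.48  1.72  0.    0.94  1.55] [ 1.   0.7 -0.5] 0.0601919333424831
```

View pics/s6.png

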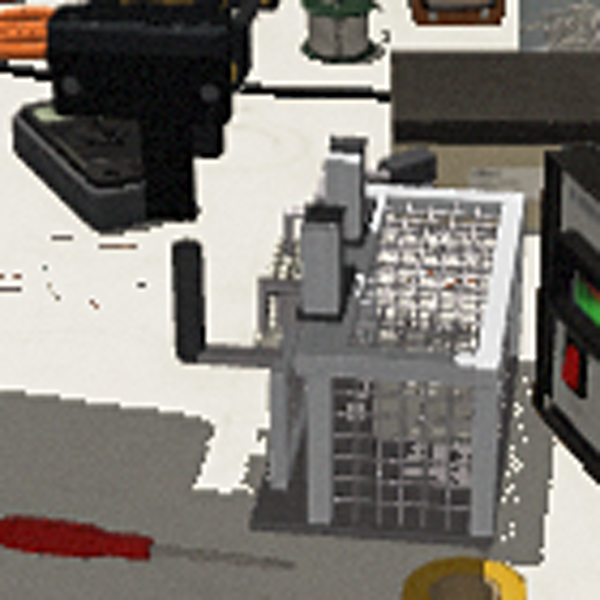

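View pics/t6.png

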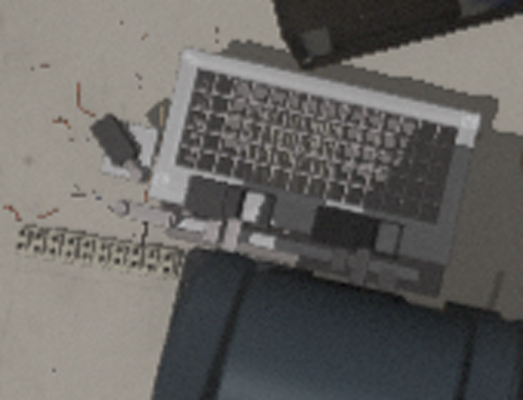

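Both tabs now sit against their posts: A at about (346, 145) and B at about (324, 215) in the side picture. Next is the handle post.

{"fn": "move_arm", "kwargs": {"increments": [[0,0,-1.7,0,0,0],[0,0,-1.7,0,0,0],[0,0,-1.7,0,0,0],[0,0,-1.6,0,0,0],[0,0,0,0,0,0]]}}

```text
t: 9.62
ee_pos: [0.5351, -0.0122, 0.1048]
tcp_rot: [0.444, -0.446, 0.551, -0.548]
force: [-0.1, 0.0, -1.1]
grip_width: 0.0603
```

{"fn": "move_arm", "kwargs": {"increments": [[0,0,0,0,0,0],[0,0,0,0,0,0],[0,0,0,0,0,0],[0,0,0,0,0,0],[0,0,0,0,0,0]], "fingers": 0.5}}

```text
t: 10.03
ee_pos: [0.5363, -0.0124, 0.1084]
tcp_rot: [-0.446, 0.445, -0.549, 0.55]
force: [-0.1, 0.4, -0.4]
grip_width: 0.0346
```

{"fn": "move_arm", "kwargs": {"increments": [[0,0,0,0,0,0],[0,0,0,0,0,0],[0,0,0,0,0,0],[0,0,0,0,0,0],[0,0,0,0,0,0]]}}

```text
t: 10.45
ee_pos: [0.5359, -0.012, 0.1078]
tcp_rot: [-0.445, 0.445, -0.549, 0.549]
force: [0.9, 1.4, 1.2]
grip_width: 0.0141
```

```bash
python3 snap.py 7
```

```text
10.45 [ 0.5359 -0.012   0.1078] [-0.23  0.59  1.76  0.    0.79  1.55] [0.9 1.4 1.2] 0.014072972063098012
```

View pics/s7.png

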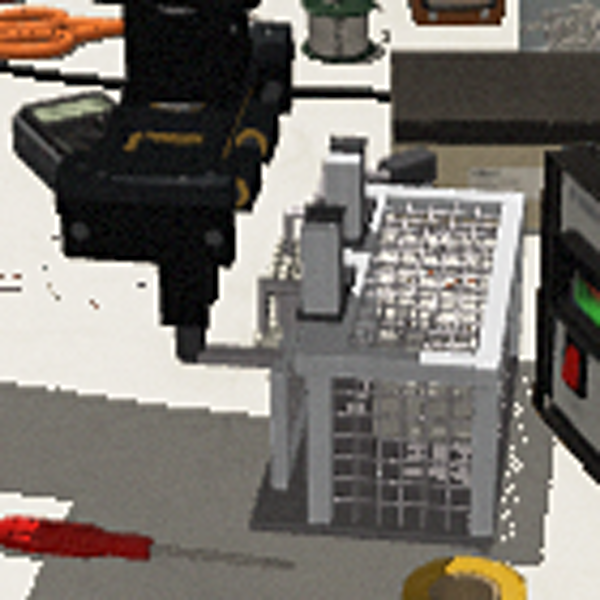

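{"fn": "move_arm", "kwargs": {"increments": [[-0.54,0.35,0,0,0,0],[-0.54,0.35,0,0,0,0],[-0.52,0.38,0,0,0,0],[-0.51,0.38,0,0,0,0],[0,0,0,0,0,0]]}}

```text
t: 10.97
ee_pos: [0.5136, 0.0033, 0.1077]
tcp_rot: [0.445, -0.445, 0.549, -0.549]
force: [2.9, 0.4, 0.7]
grip_width: 0.0142
```

{"fn": "move_arm", "kwargs": {"increments": [[-0.48,0.43,0,0,0,0],[-0.46,0.44,0,0,0,0],[-0.45,0.46,0,0,0,0],[-0.44,0.47,0,0,0,0],[0,0,0,0,0,0]]}}

```text
t: 11.38
ee_pos: [0.4946, 0.0214, 0.1077]
tcp_rot: [0.445, -0.446, 0.55, -0.549]
force: [0.1, -2.4, 3.7]
grip_width: 0.014
```

Forces are low and the gate is following, so I'm carrying on through the detent.

{"fn": "move_arm", "kwargs": {"increments": [[-0.4,0.51,0,0,0,0],[-0.38,0.52,0,0,0,0],[-0.36,0.53,0,0,0,0],[-0.34,0.53,0,0,0,0],[0,0,0,0,0,0]]}}

```text
t: 11.8
ee_pos: [0.4792, 0.0419, 0.1076]
tcp_rot: [0.445, -0.447, 0.55, -0.548]
force: [-2.5, -4.1, 6.1]
grip_width: 0.0139
```

{"fn": "move_arm", "kwargs": {"increments": [[-0.31,0.57,0,0,0,0],[-0.29,0.58,0,0,0,0],[-0.26,0.58,0,0,0,0],[-0.24,0.59,0,0,0,0],[0,0,0,0,0,0]]}}

```text
t: 12.22
ee_pos: [0.4672, 0.0646, 0.1075]
tcp_rot: [0.444, -0.447, 0.55, -0.548]
force: [-3.2, -4.4, 8.5]
grip_width: 0.014
```

{"fn": "move_arm", "kwargs": {"increments": [[-0.21,0.61,0,0,0,0],[-0.18,0.62,0,0,0,0],[-0.16,0.62,0,0,0,0],[-0.13,0.62,0,0,0,0],[0,0,0,0,0,0]]}}

```text
t: 12.63
ee_pos: [0.4599, 0.09, 0.1074]
tcp_rot: [0.444, -0.447, 0.551, -0.547]
force: [-3.7, -1.2, 7.9]
grip_width: 0.0138
```

```bash
python3 snap.py 8
```

```text
12.6333 [0.4599 0.09   0.1074] [-0.05  0.53  1.93 -0.    0.69  1.73] [-3.7 -1.2  7.9] 0.013824824287263818
```

View pics/s8.png

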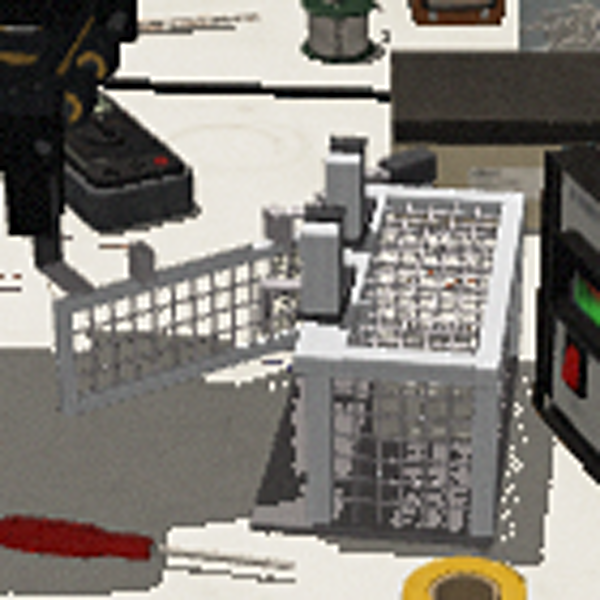

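The gate has followed to about 50°, with its free end at about (65, 350) in the side crop, and the tabs are still in. I'm continuing.

{"fn": "move_arm", "kwargs": {"increments": [[-0.09,0.63,0,0,0,0],[-0.07,0.64,0,0,0,0],[-0.05,0.64,0,0,0,0],[-0.02,0.64,0,0,0,0],[0,0,0,0,0,0]]}}

```text
t: 13.15
ee_pos: [0.4577, 0.1153, 0.1072]
tcp_rot: [0.444, -0.448, 0.551, -0.548]
force: [-3.8, -3.8, 7.1]
grip_width: 0.0143
```

{"fn": "move_arm", "kwargs": {"increments": [[0.02,0.64,0,0,0,0],[0.04,0.64,0,0,0,0],[0.06,0.64,0,0,0,0],[0.08,0.64,0,0,0,0],[0,0,0,0,0,0]]}}

```text
t: 13.57
ee_pos: [0.4601, 0.1409, 0.1071]
tcp_rot: [0.444, -0.447, 0.551, -0.548]
force: [-4.4, -2.8, 5.7]
grip_width: 0.0141
```

{"fn": "move_arm", "kwargs": {"increments": [[0.13,0.63,0,0,0,0],[0.15,0.62,0,0,0,0],[0.17,0.62,0,0,0,0],[0.2,0.61,0,0,0,0],[0,0,0,0,0,0]]}}

```text
t: 13.98
ee_pos: [0.4681, 0.1659, 0.107]
tcp_rot: [0.444, -0.446, 0.55, -0.548]
force: [-5.9, -0.7, 3.9]
grip_width: 0.0141
```

{"fn": "move_arm", "kwargs": {"increments": [[0.1,0.25,0,0,0,0],[0.1,0.25,0,0,0,0],[0.1,0.2,0,0,0,0],[0,0,0,0,0,0],[0,0,0,0,0,0]]}}

```text
t: 14.4
ee_pos: [0.4709, 0.1722, 0.107]
tcp_rot: [0.444, -0.446, 0.55, -0.548]
force: [-5.7, -0.9, 3.3]
grip_width: 0.014
```

```bash
python3 snap.py 9
python3 - <<'E'
from h import *
import cv2
im=eyes.camera("top")[:,:,::-1][120:330,40:330];cv2.imwrite("pics/t9w.png",cv2.resize(im,None,fx=2.7,fy=2.7,interpolation=cv2.INTER_CUBIC))
E
```

```text
14.4 [0.4709 0.1722 0.107 ] [0.13 0.56 1.85 0.   0.74 1.91] [-5.7 -0.9  3.3] 0.013974947980834714
```

View pics/s9.png

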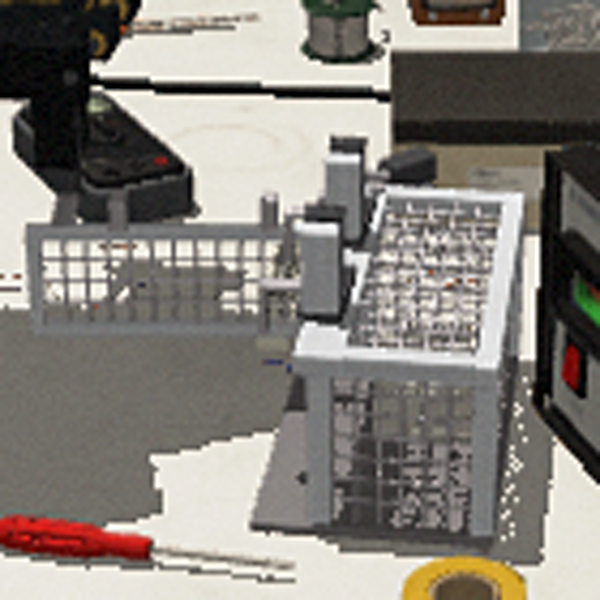

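View pics/t9w.png

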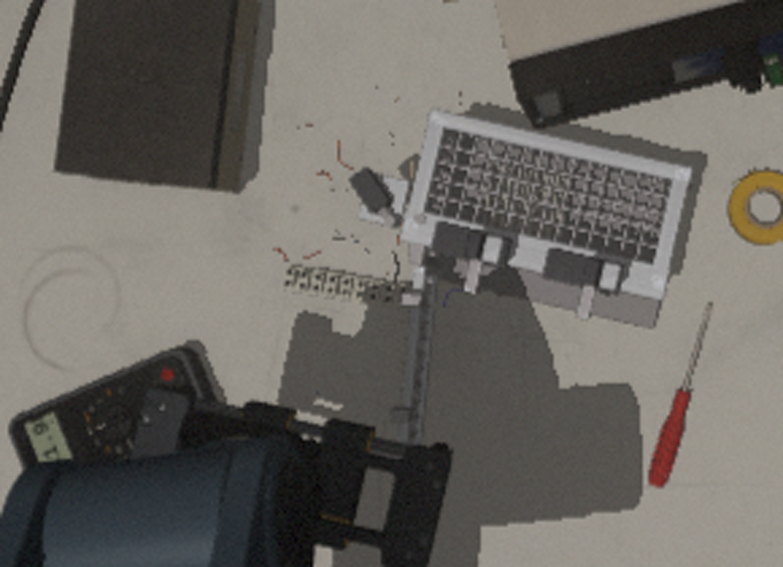

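{"fn": "move_arm", "kwargs": {"increments": [[0,0,0,0,0,0],[0,0,0,0,0,0],[0,0,0,0,0,0],[0,0,0,0,0,0],[0,0,0,0,0,0]]}}

```text
t: 14.97
ee_pos: [0.4709, 0.1721, 0.1071]
tcp_rot: [0.444, -0.446, 0.55, -0.548]
force: [-5.1, -1.2, 2.8]
grip_width: 0.0144
```

Run:
```python
from h import *
import cv2
o=status.get_obs();print(o['ee_pos'].round(4),o['grip_width'],o['force'].round(1),np.abs(o['dq']).max())
w=o['ee_pos'][:2]-[.6083,.1154];c,s=np.cos(-.2065),np.sin(-.2065)
x,y=c*w[0]+s*w[1],-s*w[0]+c*w[1]
print("gate deg",np.degrees(np.arctan2(-.14,-.045)-np.arctan2(y,x))%360,"r",np.hypot(x,y))
T=eyes.camera("top")[:,:,::-1];P=cv2.imread("pics/top0.png")
# shift of the loose things between first and present picture
for n,(u0,v0,u1,v1) in dict(screwdriver=(278,228,306,304),tape=(306,178,340,214),strip=(144,215,186,236)).items():
    t=P[v0:v1,u0:u1]; r=cv2.matchTemplate(T[v0-10:v1+10,u0-10:u1+10],t,cv2.TM_CCOEFF_NORMED);_,m,_,l=cv2.minMaxLoc(r);print(n,l[0]-10,l[1]-10,round(m,2))
```

```text
[0.4709 0.1721 0.1071] 0.014374267370035896 [-5.1 -1.2  2.8] 0.002622265524340997
gate deg 82.75946657296686 r 0.14867215754604993
screwdriver 0 0 0.99
tape 0 0 1.0
strip 0 0 0.75
```

```bash
python3 -c "
from plant import arm
print(arm.sign_off())"
```

```text
the job is handed in; nothing more can be done
None
```

The gate now stands open at about 83°, held by its post, and I have handed the job in. I squeezed catch A, then catch B, then took the gate by the post and swung it through the detent.

- **Catches:** the fingers closed to about 22 mm on both, against 24 mm expected; I put the difference down to give in the fingers. In the last pictures both tabs sit against their posts. I judged this by finger opening and pictures, since the joint values can't be read.
- **Gate:** the angle comes from the measured tool position. The radius from the hinge was 149 mm, against 147 mm expected. The arm was still, with the fingers on the post at 14.4 mm opening and about 5 N on the wrist.
- **Loose things:** the screwdriver and tape matched the first picture with no shift. The strip also showed no shift, but the match was weaker (0.75) because a shadow and the gate cover part of it. I did not check the heat sink separately, but nothing went inside the cage.

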